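# Put a stack of bush-driver discs back on their shadow boards

### The job

The four bush-driver discs have been left in a stack. Take the stack apart one disc at a time from the top down, and set each disc flat on the board whose round black mark is its own size, centred so that it covers the mark. Do not push the valve spring or the tappet that stand between the boards out of place or knock them over.

Things in the scene. Friction and masses are not known exactly. Their poses are not given: they have to be found in the camera images.
- disc_24_mid (a point): the smallest of four round bush-driver discs of bare aluminium, 24 mm across, 26 mm high, about 40 g, with a shallow bore in the top (looks only; it sits flat). The point is its centre, half-way up (13 mm above its underside); z along the disc's axis, up. At the start the four stand in one stack, each flat on the next larger, largest on the bench, smallest on top, up to 3 mm off-centre.
- disc_38_mid (a point): the second smallest of four round bush-driver discs of bare aluminium, 38 mm across, 26 mm high, about 80 g, with a shallow bore in the top (looks only; it sits flat). The point is its centre, half-way up (13 mm above its underside); z along the disc's axis, up. At the start the four stand in one stack, each flat on the next larger, largest on the bench, smallest on top, up to 3 mm off-centre.
- disc_52_mid (a point): the second largest of four round bush-driver discs of bare aluminium, 52 mm across, 26 mm high, about 150 g, with a shallow bore in the top (looks only; it sits flat). The point is its centre, half-way up (13 mm above its underside); z along the disc's axis, up. At the start the four stand in one stack, each flat on the next larger, largest on the bench, smallest on top, up to 3 mm off-centre.
- disc_66_mid (a point): the largest of four round bush-driver discs of bare aluminium, 66 mm across, 26 mm high, about 240 g, with a shallow bore in the top (looks only; it sits flat). The point is its centre, half-way up (13 mm above its underside); z along the disc's axis, up. At the start the four stand in one stack, each flat on the next larger, largest on the bench, smallest on top, up to 3 mm off-centre.
- board_24_mark (a point): the place of the 24 mm disc: a fixed flat plywood square, 100 x 100 x 6 mm, with a solid black round mark 24 mm across in the middle of its top. The point is the centre of the mark, on the board's top face, 6 mm above the bench; z up.
- board_38_mark (a point): the place of the 38 mm disc: a fixed flat plywood square, 100 x 100 x 6 mm, with a solid black round mark 38 mm across in the middle of its top. The point is the centre of the mark, on the board's top face, 6 mm above the bench; z up.
- board_52_mark (a point): the place of the 52 mm disc: a fixed flat plywood square, 100 x 100 x 6 mm, with a solid black round mark 52 mm across in the middle of its top. The point is the centre of the mark, on the board's top face, 6 mm above the bench; z up.
- board_66_mark (a point): the place of the 66 mm disc: a fixed flat plywood square, 100 x 100 x 6 mm, with a solid black round mark 66 mm across in the middle of its top. The point is the centre of the mark, on the board's top face, 6 mm above the bench; z up.
- spring_mid (a point): bystander: a loose dark valve spring standing upright on the bench between the boards, 29 mm across, 46 mm high. The point is its centre, half-way up.
- tappet_mid (a point): bystander: a loose bare-metal bucket tappet standing on the bench between the boards, 34 mm across, 26 mm high. The point is its centre, half-way up.
Mind the look-alikes: they are no part of the job. What is shaped like the part that bears disc_24_mid but orange is not meant.

How it is judged:
By the outcome, as a careful person would: the job done as asked, in the order asked, and still so for the second after the job is handed in, with the robot touching nothing.
It also fails if it takes over 120 s, if anything falls off the work surface, if the arm or the gripper's body presses on something with over 40 N, if the wrist force passes 120 N, or if a joint passes its speed limit or range.

### The arm

A 6-joint arm with a two-finger parallel gripper is mounted at the origin on a cart in front of the work surface, level with it; the furniture and walls round the work are solid. World frame = base frame: x ahead of the robot, y to its left, z up, the work surface at z = 0. Lengths are in m, angles in rad, forces in N, time in s.
With the tool pointing down it reaches from about 0.325 to 1 m from the base axis. Payload 5.1 kg.
Tool frame: the origin (TCP) lies at the very end of the fingers, on their centre line; the grasp point (between the pads) lies 19 mm behind it; z points along the fingers, y is the line along which they close (so a half turn about z gives the same grasp; the last joint's range is limited). The gripper opens to 85 mm and grips with 20 to 120 N. Pads are 22 mm wide; open, the fingers measure 114 mm over their backs; the gripper's body (76 mm by 85 mm) begins 54 mm behind the grasp point. The pads swing forward as they close: fully open they stand 13 mm farther back than shut.
Start: joints at [1.187, 0.124, 1.65, -0, 1.367, -0.083], TCP at [0.193, 0.621, 0.231] pointing down, gripper open.
Joint ranges: [-2.61, 2.61], [-1.02, 2.33], [0.03, 2.71], [-1.35, 4.49], [0.32, 2.68], [-2.91, 2.91]. Speed limits (rad/s): [2.57, 2.57, 3.14, 3.14, 3.14, 3.14].

### API

Orientations are given as a rotation vector (axis times angle).
In Python, from workcell import bot, imaging gives the robot as it stands.
- The arm moves only by the tool carry_out, never from a script. Its argument "rows" is a list that holds one entry, the list of rows, each a list of 7 numbers: the turn, a rotation vector about the world's x, y, z in units of 0.08 rad (1.0 is 0.08 rad), then the shift along the world's x, y, z in units of 2 cm (1.0 is 2 cm), then the opening, from -1 (shut) to 1 (fully open), so that 0 is half open. In form: [[[rx, ry, rz, tx, ty, tz, hand], ...]]. A call has 1 to 12 rows; each row shifts and turns the commanded pose from where the row before left it; what a row does not reach is not made up. A row lasts 1/8 s, in which the tool goes at most 62.5 mm and 10.7 degrees, less where a joint would pass 70% of its speed; a pose out of reach is approached as far as the arm can. A call with a number of a shift or a turn outside -1 to 1 is refused whole. A call with a gripper value outside its range is refused whole. The fingers move at their own pace and stop on an object; "newtons" is the grip in N (left out, the last holds). Time passes only in rows, so rows that do not move let the fingers close. It gives the time, the measured TCP pose, the force, the opening and the grip force at its end, in the units of the state.
- bot.read_state(): the state, without advancing time (a new reading comes with each control period).
- imaging.read_camera(name): name is "scene" or "top"; returns a dict with "image" (420x560x3 uint8, blue, green, red), "fx", "fy", "cx", "cy" (pixels), "position" and "attitude" of the camera in the world. Camera axes: x right, y up, looking along -z (the intrinsics and any distortion apply to the point x, -y, -z); pixel columns grow to the right and rows downward; lengths in m; the calibration is good to about 2 mm. A picture is of the moment at which its call begins. There is no depth.
- bot.close_job(): hands the job in; it is judged then, once.
Trained networks look in a picture, given as the dict that the camera call returned (one of the last four; its "shot" number tells which), for a name from the list of things; names that differ only in an ending like _2 or _b are one class to them, and where a whole thing is asked for, a point or a joint stands for the part that bears it (a point fixed in the world has none). Each returns a list of dicts, best first, with "conf" (0 to 1); they miss things now and then, are a little off and sometimes report something else, mostly with a low value. They report only what shows in the picture. A call takes as long as a camera call. They do not tell look-alikes from the thing itself.
- imaging.recognise(picture, label): "at" ([x, y, z] in m, in world coordinates, good to about 4 mm: the middle of the surface that is visible of it).
- imaging.masks_of(picture, label): "mask" (420x560 bool, what is visible of it).
The state is a dict: "time": time; "q": joint angles; "qvel": joint speeds; "joint_efforts": joint torques, N m; "position": TCP position; "tool_rot": TCP orientation; "force": force on the tool from outside, world axes, zero at the start; "ft_torque": the same for the moment, N m; "opening": finger opening in m; "grip_force": force on a finger pad.
Only numpy, scipy, OpenCV 4.12 (cv2) and the standard library are available. Lean on these libraries where they do the work, as an engineer would, in place of code of your own. Each camera call takes 0.05 s, during which the arm holds its last target. There are 200 camera calls.

## Working session

There is one attempt and no reset: what is moved stays moved. The work goes in short steps, Python scripts to look and compute and a tool call to move; the robot and the scene stay as the last step left them, time stands still between calls to the robot, and variables do not carry over. Pictures are saved under pics/ and viewed, at most 14 in all, crops included, and the job is handed in when it is done.

Besides the shell and the picture viewer there is one more tool, called after ">>>" as name(argument=value, ...) on one line, values as JSON. carry_out: Moves the arm, as the interface text tells. Its arguments: {"type":"object","properties":{"rows":{"type":"array","items":{"type":"array","items":{"type":"array","items":{"type":"number"}}}},"newtons":{"type":"number"}},"required":["rows"]}

```bash
mkdir -p pics
cat > h.py <<'E'
import numpy as np, cv2
from scipy.spatial.transform import Rotation as R
from workcell import bot, imaging
def rot(p):
    a=np.array(p["attitude"],float)
    if a.shape==(3,3): return a
    return R.from_rotvec(a).as_matrix() if a.size==3 else R.from_quat(a).as_matrix()
def ray(p,u,v):
    d=rot(p)@np.array([(u-p["cx"])/p["fx"],-(v-p["cy"])/p["fy"],-1.0]); return np.array(p["position"]),d
def atz(p,u,v,z):
    o,d=ray(p,u,v); return o+d*(z-o[2])/d[2]
def proj(p,X):
    c=rot(p).T@(np.array(X)-np.array(p["position"])); return p["cx"]+p["fx"]*c[0]/-c[2], p["cy"]+p["fy"]*c[1]/c[2]
E
python3 - <<'E'
from h import *
for n in("scene","top"):
    p=imaging.read_camera(n); cv2.imwrite(f"pics/{n}0.png",p["image"])
    print(n,{k:v for k,v in p.items() if k!="image"})
    for l in [f"disc_{s}_mid" for s in(24,38,52,66)]+[f"board_{s}_mark" for s in(24,38,52,66)]+["spring_mid","tappet_mid"]:
        try:
            print(l,[(round(r["conf"],2),np.round(r["at"],3).tolist(),np.round(proj(p,r["at"])).tolist()) for r in imaging.recognise(p,l)])
        except Exception as e: print(l,e)
print(bot.read_state())
E
```

```text
scene {'fx': 505.88892983818437, 'fy': 505.88892983818437, 'cx': 284.7332855357193, 'cy': 206.21274141330667, 'position': array([-0.00662203, -0.62434731,  0.45434218]), 'attitude': array([ 1.04862965, -0.46511809, -0.74852402]), 'shot': 1}
disc_24_mid [(0.69, [0.53, -0.126, 0.017], [278.0, 249.0]), (0.68, [0.631, -0.035, 0.013], [279.0, 214.0]), (0.66, [0.618, -0.13, 0.092], [314.0, 193.0])]
disc_38_mid [(0.67, [0.617, -0.138, 0.067], [317.0, 207.0])]
disc_52_mid [(0.7, [0.611, -0.145, 0.042], [318.0, 223.0])]
disc_66_mid [(0.6, [0.608, -0.152, 0.018], [319.0, 236.0])]
board_24_mark [(0.63, [0.433, -0.129, 0.004], [238.0, 281.0]), (0.17, [0.523, -0.223, 0.016], [321.0, 273.0])]
board_38_mark [(0.68, [0.459, 0.037, 0.011], [184.0, 236.0])]
board_52_mark [(0.71, [0.448, -0.298, 0.005], [330.0, 322.0])]
board_66_mark [(0.91, [0.622, -0.296, 0.004], [395.0, 270.0]), (0.68, [0.61, -0.149, 0.044], [319.0, 223.0])]
spring_mid [(0.77, [0.52, -0.031, 0.026], [235.0, 228.0])]
tappet_mid [(0.79, [0.523, -0.219, 0.018], [319.0, 271.0])]
top {'fx': 519.0784086318952, 'fy': 519.0784086318952, 'cx
[... 926 characters left out ...]
23.0])]
{'time': 1.1, 'q': array([ 1.18741198e+00,  1.23797347e-01,  1.65026223e+00,  4.11570007e-06,
        1.36749008e+00, -8.26322844e-02]), 'qvel': array([ 1.50707427e-03, -1.17264774e-04,  3.92036690e-04, -5.03586841e-05,
       -4.44320994e-04,  7.73130240e-04]), 'joint_efforts': array([ 2.34191204e-03, -4.23619187e+01, -3.65752673e+01, -5.65556945e-05,
        5.97533817e-04, -1.58114904e-05]), 'position': array([0.19260469, 0.62081668, 0.23134629]), 'tool_rot': array([4.70642169e-01, 3.10613306e+00, 6.71796978e-05]), 'force': array([ 0.36737594, -0.03227721,  0.04372392]), 'ft_torque': array([-0.00249994,  0.02206039,  0.00547914]), 'grip_force': 0.0, 'opening': 0.08542215571011295}
```

Run:
```python
import cv2
for n,(u,v,w,h) in {"scene":(140,150,300,215),"top":(160,110,270,195)}.items():
    i=cv2.imread(f"pics/{n}0.png"); c=i[v:v+h,u:u+w]
    cv2.imwrite(f"pics/{n}0c.png",cv2.resize(c,None,fx=2.6,fy=2.6,interpolation=cv2.INTER_CUBIC))
```

```text
(no output)
```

View pics/scene0c.png

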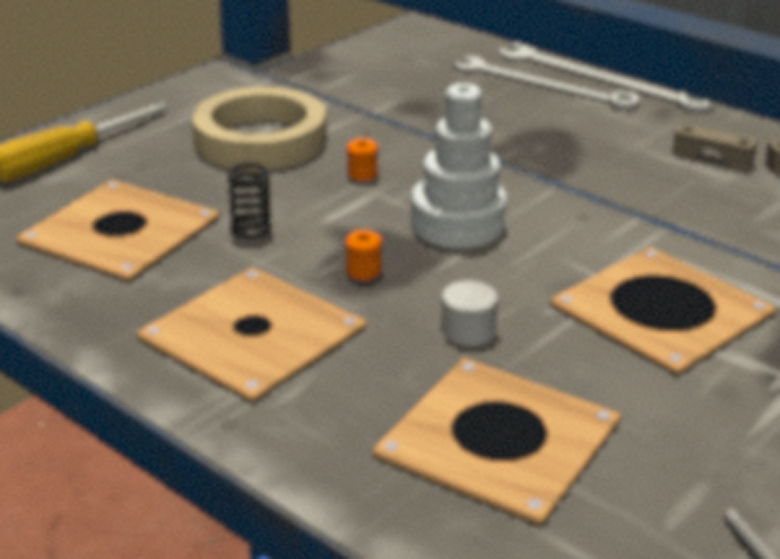

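View pics/top0c.png

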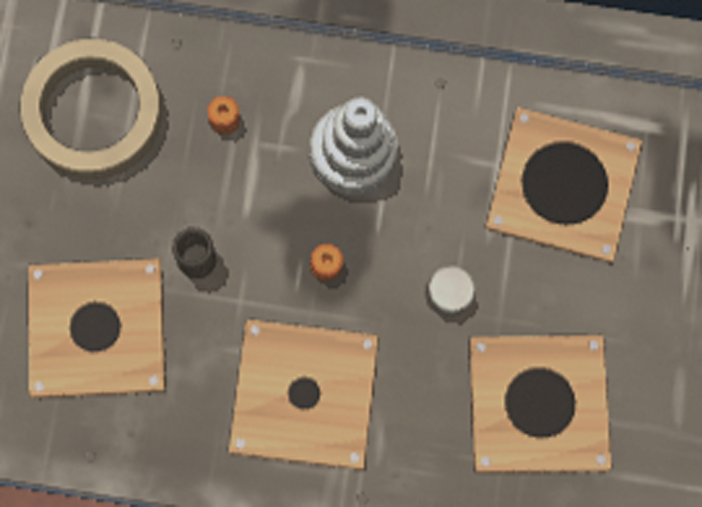

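View pics/scene0.png

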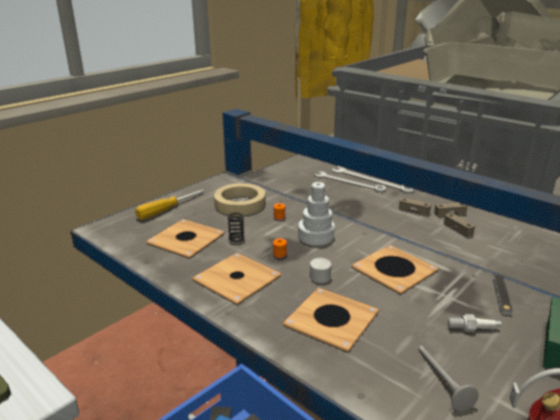

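The scene crop shows the stack's grey 24 mm disc at about scene (317,187). The two orange look-alikes are at (279,213) and (280,248), and the tappet at (320,271) also looks similar. I choose the grey one on the stack; the crop confirms it. The marks are black ellipses at scene (186,236), (238,275), (331,316) and (395,266).

```bash
cat >> h.py <<'E'
from scipy.optimize import minimize
SZ=(24,38,52,66); H,W=420,560
TH=np.linspace(0,2*np.pi,40,endpoint=False)
def cyl(p,x,y,z0,r,h=.026,S=4):
    P=[proj(p,(x+r*np.cos(t),y+r*np.sin(t),z)) for z in(z0,z0+h) for t in TH]
    m=np.zeros((H*S,W*S),np.uint8); cv2.fillConvexPoly(m,cv2.convexHull(np.round((np.array(P)+.5)*S).astype(np.int32)),1)
    return cv2.resize(m.astype(np.float32),(W,H),interpolation=cv2.INTER_AREA)
def fit(obs,x0,z0,r,occ=None,h=.026):
    """obs: list of (picture,mask); occ: list of occluder masks"""
    def cost(v):
        c=0
        for k,(p,m) in enumerate(obs):
            s=cyl(p,v[0],v[1],z0,r,h)
            if occ is not None: s=s*(1-occ[k])
            c+=np.abs(s-m).sum()/m.sum()
        return c
    b=minimize(cost,x0,method="Nelder-Mead",options=dict(initial_simplex=np.array([x0,np.add(x0,(.006,0)),np.add(x0,(0,.006))]),maxiter=40,xatol=2e-4,fatol=1e-4))
    return b.x,b.fun
def dark(p,xy,r):
    """dark mark blob near xy -> centre on z=6mm and its diameter mm"""
    u,v=proj(p,(*xy,.006)); g=cv2.cvtColor(p["image"],cv2.COLOR_BGR2GRAY)
    n,l,s,c=cv2.connectedComponentsWithStats((g<75).astype(np.uint8))
    k=l[int(round(v)),int(round(u))]
    if k==0: return None
    X=atz(p,*c[k],.006); e=[atz(p,a,b,.006) for b,a in np.argwhere(l==k)]
    return np.round(X[:2],4),s[k][4],round(1000*np.ptp([q[1] for q in e]))
E
python3 - <<'E'
from h import *
ps=[imaging.read_camera(n) for n in("scene","top")]
for s,xy in{24:(.435,-.125),38:(.46,.038),52:(.454,-.297),66:(.626,-.294)}.items():
    print(s,[dark(p,xy,s) for p in ps])
occ=[0*cyl(p,.6,0,0,.01) for p in ps]
st=(.61,-.135)
for i,s in enumerate(SZ):
    z=.026*(3-i); obs=[]
    for p in ps:
        c=[m["mask"] for m in imaging.masks_of(p,f"disc_{s}_mid")]
        t=cyl(p,*st,z,s/2000)
        c.sort(key=lambda m:-(m*t).sum()); obs.append((p,c[0].astype(float) if c else None)); 
    print(s,"both",*fit([o for o in obs if o[1] is not None],st,z,s/2000,[q for q,o in zip(occ,obs) if o[1] is not None]),
      "each",[ (np.round(fit([o],st,z,s/2000,[q])[0],4)) for q,o in zip(occ,obs) if o[1] is not None])
    b=fit([o for o in obs if o[1] is not None],st,z,s/2000,[q for q,o in zip(occ,obs) if o[1] is not None])[0]
    occ=[np.maximum(q,cyl(p,*b,z,s/2000)) for p,q in zip(ps,occ)]
E
```

```text
24 [(array([ 0.4413, -0.118 ]), np.int32(65), 18), (array([ 0.4397, -0.1199]), np.int32(106), 22)]
38 [(array([0.4664, 0.0433]), np.int32(120), 31), (array([0.4647, 0.041 ]), np.int32(272), 35)]
52 [(array([ 0.4602, -0.2916]), np.int32(595), 48), (array([ 0.4591, -0.2924]), np.int32(542), 49)]
66 [(array([ 0.6295, -0.2913]), np.int32(602), 61), (array([ 0.628 , -0.2916]), np.int32(800), 64)]
24 both [ 0.62676123 -0.1301783 ] 0.3166468253968254 each [array([ 0.6297, -0.1278]), array([ 0.6278, -0.1303])]
38 both [ 0.62879172 -0.1291298 ] 0.5152161789171203 each [array([ 0.6313, -0.1272]), array([ 0.6287, -0.1295])]
52 both [ 0.62891604 -0.12963843] 0.44226905906593406 each [array([ 0.6315, -0.127 ]), array([ 0.6289, -0.1302])]
66 both [ 0.62842835 -0.12721446] 0.21698069852941176 each [array([ 0.6284, -0.1272])]
```

>>> carry_out(rows=[[[0, 0, 0.314, 0.6, -1, 0, 0.2], [0, 0, 0.314, 0.6, -1, 0, 0.2], [0, 0, 0.314, 0.6, -1, 0, 0.2], [0, 0, 0.314, 0.6, -1, 0, 0.2], [0, 0, 0.314, 0.6, -1, 0, 0.2], [0, 0, 0.314, 0.6, -1, 0, 0.2], [0, 0, 0.314, 0.6, -1, 0, 0.2], [0, 0, 0.314, 0.6, -1, 0, 0.2], [0, 0, 0.314, 0.6, -1, 0, 0.2], [0, 0, 0.314, 0.6, -1, 0, 0.2], [0, 0, 0.314, 0.6, -1, 0, 0.2], [0, 0, 0.314, 0.6, -1, 0, 0.2]]], newtons=40)

```text
time: 3.1
position: [0.337, 0.3801, 0.2315]
tool_rot: [-0.002, 3.141, 0.0]
force: [-0.3, -0.9, 0.2]
opening: 0.0512
grip_force: 0.0
```

>>> carry_out(rows=[[[0, 0, 0, 0.6, -1, 0, 0.2], [0, 0, 0, 0.6, -1, 0, 0.2], [0, 0, 0, 0.6, -1, 0, 0.2], [0, 0, 0, 0.6, -1, 0, 0.2], [0, 0, 0, 0.6, -1, 0, 0.2], [0, 0, 0, 0.6, -1, 0, 0.2], [0, 0, 0, 0.6, -1, 0, 0.2], [0, 0, 0, 0.6, -1, 0, 0.2], [0, 0, 0, 0.6, -1, 0, 0.2], [0, 0, 0, 0.6, -1, 0, 0.2], [0, 0, 0, 0.6, -1, 0, 0.2], [0, 0, 0, 0.6, -1, 0, 0.2]]])

```text
time: 4.6
position: [0.481, 0.1401, 0.2315]
tool_rot: [-0.001, 3.141, 0.0]
force: [0.1, 0.6, 0.4]
opening: 0.0513
grip_force: 0.0
```

>>> carry_out(rows=[[[0, 0, 0, 0.6, -1, 0, 0.2], [0, 0, 0, 0.6, -1, 0, 0.2], [0, 0, 0, 0.6, -1, 0, 0.2], [0, 0, 0, 0.6, -1, 0, 0.2], [0, 0, 0, 0.6, -1, 0, 0.2], [0, 0, 0, 0.6, -1, 0, 0.2], [0, 0, 0, 0.6, -1, 0, 0.2], [0, 0, 0, 0.6, -1, 0, 0.2], [0, 0, 0, 0.6, -1, 0, 0.2], [0, 0, 0, 0.6, -1, 0, 0.2], [0, 0, 0, 0, -1, 0, 0.2], [0, 0, 0, 0, 0, 0, 0.2]]])

```text
time: 6.1
position: [0.6005, -0.0806, 0.2311]
tool_rot: [-0.002, -3.141, -0.0]
force: [0.7, -0.2, 0.1]
opening: 0.0514
grip_force: 0.0
```

>>> carry_out(rows=[[[0, 0, 0, 0.46, -0.8, 0, 0.2], [0, 0, 0, 0.46, -0.8, 0, 0.2], [0, 0, 0, 0.46, -0.8, 0, 0.2], [0, 0, 0, 0, 0, -1, 0.2], [0, 0, 0, 0, 0, -1, 0.2], [0, 0, 0, 0, 0, -1, 0.2], [0, 0, 0, 0, 0, -1, 0.2], [0, 0, 0, 0, 0, -1, 0.2], [0, 0, 0, 0, 0, 0, 0.2], [0, 0, 0, 0, 0, 0, 0.2]]])

```text
time: 7.35
position: [0.6287, -0.1273, 0.1319]
tool_rot: [-0.001, 3.141, -0.0]
force: [0.2, 0.4, 0.6]
opening: 0.0509
grip_force: 0.0
```

Run:
```python
from h import *
C=[]
for n in("scene","top"):
    p=imaging.read_camera(n); i=p["image"]; u,v=proj(p,(.628,-.129,.1)); u,v=int(u)-50,int(v)-60
    t=np.array(bot.read_state()["position"])
    i=i.copy()
    for X,c in((t,(0,0,255)),((.628,-.129,.104),(0,255,0))):
        a=proj(p,X); i[int(round(a[1])),int(round(a[0]))]=c
    C.append(cv2.resize(i[v:v+100,u:u+100],None,fx=4,fy=4,interpolation=cv2.INTER_NEAREST))
cv2.imwrite("pics/a1.png",np.hstack(C)); print(t)
```

```text
[ 0.62906637 -0.12744217  0.13273496]
```

View pics/a1.png

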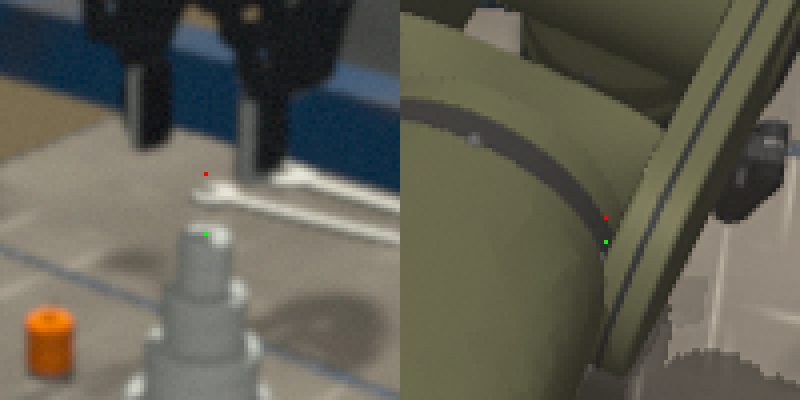

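The left half shows the open fingers at (150,130) and (262,160) straddling the small disc, whose top is at (205,233). The top camera is blocked by the arm. Descending to grip.

>>> carry_out(rows=[[[0, 0, 0, -0.02, -0.07, -0.8, 0.2], [0, 0, 0, 0, 0, -0.8, 0.2], [0, 0, 0, 0, 0, -0.8, 0.2], [0, 0, 0, 0, 0, 0, 0.2], [0, 0, 0, 0, 0, 0, -1], [0, 0, 0, 0, 0, 0, -1], [0, 0, 0, 0, 0, 0, -1], [0, 0, 0, 0, 0, 0, -1], [0, 0, 0, 0, 0, 0, -1], [0, 0, 0, 0, 0, 0, -1]]], newtons=40)

```text
time: 8.7
position: [0.6283, -0.1288, 0.0841]
tool_rot: [-0.001, 3.14, -0.001]
force: [1.1, 0.2, 3.5]
opening: 0.0224
grip_force: 39.4
```

>>> carry_out(rows=[[[0, 0, 0, 0, 0, 0.4, -1], [0, 0, 0, 0, 0, 0.8, -1], [0, 0, 0, 0, 0, 0.8, -1], [0, 0, 0, -0.9, 0.05, 0, -1], [0, 0, 0, -1, 0.05, 0, -1], [0, 0, 0, -1, 0.05, 0, -1], [0, 0, 0, -1, 0.05, 0, -1], [0, 0, 0, -1, 0.05, 0, -1], [0, 0, 0, -1, 0.05, 0, -1], [0, 0, 0, -1, 0.05, 0, -1], [0, 0, 0, -1, 0.05, 0, -1], [0, 0, 0, -1, 0.05, 0, -1]]])

```text
time: 10.2
position: [0.4496, -0.1197, 0.1246]
tool_rot: [-0.001, 3.14, -0.001]
force: [0.1, -0.9, -0.0]
opening: 0.0223
grip_force: 39.2
```

>>> carry_out(rows=[[[0, 0, 0, -0.5, 0.05, -1, -1], [0, 0, 0, 0, 0, -1, -1], [0, 0, 0, 0, 0, -1, -1], [0, 0, 0, 0, 0, -1, -1], [0, 0, 0, 0, 0, 0, -1], [0, 0, 0, 0, 0, 0, -1]]])

```text
time: 10.95
position: [0.4401, -0.1187, 0.0436]
tool_rot: [-0.001, 3.141, -0.0]
force: [-0.4, 0.1, -0.5]
opening: 0.0228
grip_force: 39.2
```

```bash
cat >> h.py <<'E'
def inhand(s,off,save=None):
    """fit disc s held with underside `off` below the TCP, scene camera"""
    p=imaging.read_camera("scene"); t=np.array(bot.read_state()["position"])
    z=t[2]-off; ref=cyl(p,t[0],t[1],z,s/2000); ms=[m["mask"] for m in imaging.masks_of(p,f"disc_{s}_mid")]
    i=p["image"].copy()
    print("tcp",np.round(t,4))
    if ms:
        m=max(ms,key=lambda m:(m*ref).sum()); print("overlap",(m*ref).sum()/ref.sum()); 
        print("mask rows",np.argwhere(m)[:,0].min(),np.argwhere(m)[:,0].max(),"ref",np.argwhere(ref>.5)[:,0].min(),np.argwhere(ref>.5)[:,0].max(),
          "cols",np.argwhere(m)[:,1].min(),np.argwhere(m)[:,1].max(),"ref",np.argwhere(ref>.5)[:,1].min(),np.argwhere(ref>.5)[:,1].max())
    if save:
        u,v=map(int,proj(p,t)); i[cv2.dilate((ref>.5).astype(np.uint8),np.ones((3,3)))-(ref>.5).astype(np.uint8)>0]=(0,0,255)
        cv2.imwrite(save,cv2.resize(i[v-60:v+60,u-70:u+70],None,fx=5,fy=5,interpolation=cv2.INTER_NEAREST))
E
python3 -c "
from h import *
inhand(24,.006,'pics/b1.png')"
```

```text
tcp [ 0.4405 -0.1188  0.044 ]
overlap 0.41741404
mask rows 242 261 ref 240 262 cols 226 237 ref 228 243
```

View pics/b1.png

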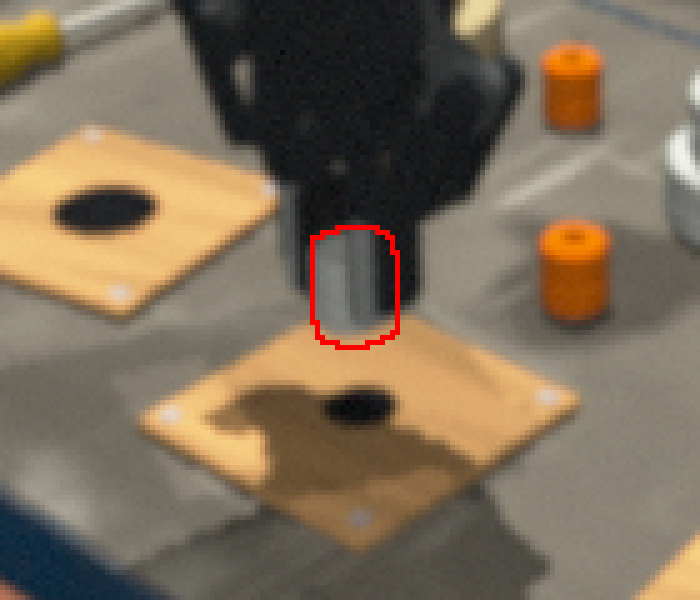

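The held disc (centre about (350,280)) sits over the 24 mm mark at (360,408), slightly higher than the predicted outline. I'll lower it and watch for contact.

>>> carry_out(rows=[[[0, 0, 0, 0, 0, -0.5, -1], [0, 0, 0, 0, 0, -0.5, -1], [0, 0, 0, 0, 0, -0.4, -1], [0, 0, 0, 0, 0, -0.18, -1], [0, 0, 0, 0, 0, 0, -1], [0, 0, 0, 0, 0, 0, -1]]])

```text
time: 11.8
position: [0.4398, -0.1186, 0.0121]
tool_rot: [0.001, -3.141, -0.001]
force: [-3.5, 0.8, 5.6]
opening: 0.0224
grip_force: 39.8
```

```bash
python3 -c "
from h import *
inhand(24,.006,'pics/b2.png'); print(bot.read_state()['force'])"
```

```text
tcp [ 0.4398 -0.1186  0.0121]
overlap 0.0
mask rows 238 258 ref 258 279 cols 272 287 ref 228 243
[-1.93619752  1.12870113  5.45686176]
```

View pics/b2.png

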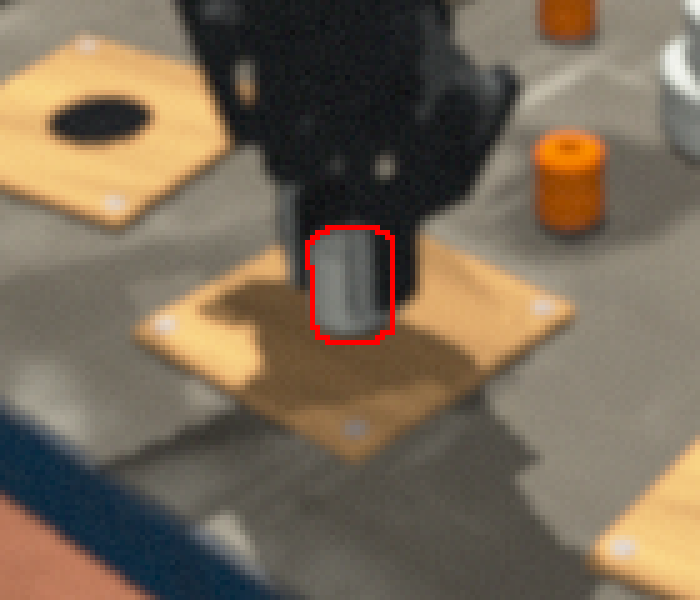

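The disc (centre about (350,280)) is seated on the board with light contact. Release and retreat.

>>> carry_out(rows=[[[0, 0, 0, 0, 0, 0, -0.2], [0, 0, 0, 0, 0, 0, 0.1], [0, 0, 0, 0, 0, 0, 0.3], [0, 0, 0, 0, 0, 0, 0.3], [0, 0, 0, 0, 0, 0.5, 0.3], [0, 0, 0, 0, 0, 1, 0.3], [0, 0, 0, 0, 0, 1, 0.3], [0, 0, 0, 0, 0, 1, 0.3], [0, 0, 0, 0.6, 0, 1, 0.3], [0, 0, 0, 1, 0, 1, 0.3], [0, 0, 0, 1, 0, 0, 0.3], [0, 0, 0, 1, -0.1, 0, 0.3]]])

```text
time: 13.4
position: [0.5129, -0.1207, 0.1231]
tool_rot: [-0.001, 3.14, -0.001]
force: [0.5, 0.1, 0.3]
opening: 0.0555
grip_force: 0.0
```

```bash
cat >> h.py <<'E'
def placed(s,xy,z=.006,cams=("scene","top"),save=None):
    C=[]
    for n in cams:
        p=imaging.read_camera(n); ref=cyl(p,*xy,z,s/2000)
        ms=[m["mask"] for m in imaging.masks_of(p,f"disc_{s}_mid")]
        m=max(ms,key=lambda m:(m*ref).sum()) if ms else None
        if m is not None and (m*ref).sum()>.2*ref.sum():
            f=fit([(p,m.astype(float))],xy,z,s/2000); print(s,n,np.round(f[0],4),round(f[1],2),"off mm",np.round(1000*(f[0]-np.array(xy)),1))
        else: print(n,"no mask")
        if save:
            u,v=map(int,proj(p,(*xy,z))); C.append(cv2.resize(p["image"][v-45:v+45,u-45:u+45],None,fx=4.4,fy=4.4,interpolation=cv2.INTER_CUBIC))
    if save: cv2.imwrite(save,np.hstack(C))
E
python3 -c "
from h import *
placed(24,(.440,-.119),save='pics/c1.png')"
```

```text
24 scene [ 0.4405 -0.1153] 0.15 off mm [0.5 3.7]
top no mask
```

View pics/c1.png

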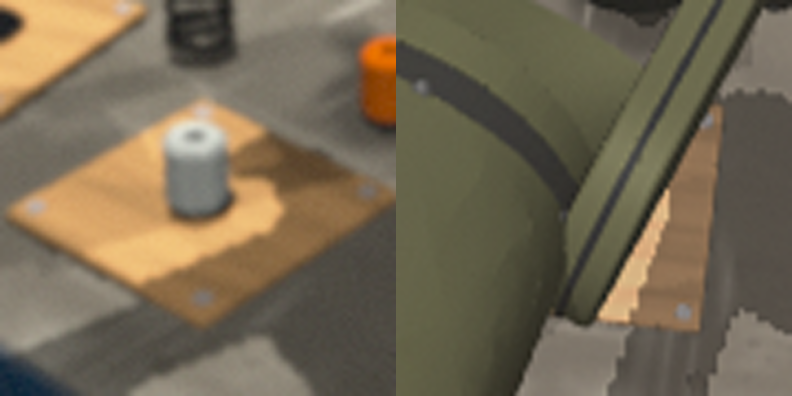

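The left crop shows the disc upright on the board at (196,170), with a dark sliver at its lower right that could be shadow or uncovered mark. The top view is blocked, so I'll swing the arm aside to look.

>>> carry_out(rows=[[[0, 0, 0, 0, 1, 0, 0.3], [0, 0, 0, 0, 1, 0, 0.3], [0, 0, 0, 0, 1, 0, 0.3], [0, 0, 0, 0, 1, 0, 0.3], [0, 0, 0, 0, 1, 0, 0.3], [0, 0, 0, 0, 1, 0, 0.3], [0, 0, 0, 0, 1, 0, 0.3], [0, 0, 0, 0, 1, 0, 0.3], [0, 0, 0, 0, 1, 0, 0.3], [0, 0, 0, 0, 1, 0, 0.3], [0, 0, 0, 0, 1, 0, 0.3], [0, 0, 0, 0, 1, 0, 0.3]]])

```text
time: 15.1
position: [0.5108, 0.1213, 0.1217]
tool_rot: [0.003, -3.141, -0.0]
force: [0.2, -0.5, 0.3]
opening: 0.0556
grip_force: 0.0
```

```bash
python3 -c "
from h import *
placed(24,(.440,-.119),save='pics/c2.png')
placed(38,(.628,-.129),.052)"
```

```text
24 scene [ 0.4398 -0.116 ] 0.14 off mm [-0.2  3. ]
24 top [ 0.4395 -0.117 ] 0.24 off mm [-0.5  2. ]
38 scene [ 0.6302 -0.1278] 0.11 off mm [2.2 1.2]
38 top [ 0.6283 -0.1298] 0.06 off mm [ 0.3 -0.8]
```

View pics/c2.png

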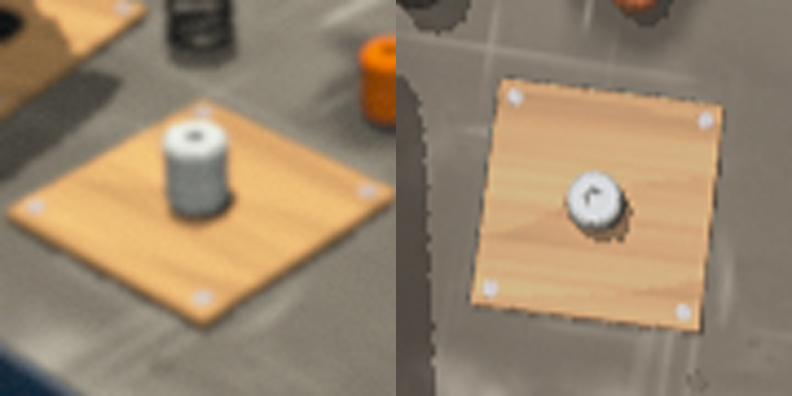

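>>> carry_out(rows=[[[0, 0, 0, -0.3, -1, 0, 0.2], [0, 0, 0, -0.3, -1, 0, 0.2], [0, 0, 0, -0.3, -1, 0, 0.2], [0, 0, 0, -0.3, -1, 0, 0.2], [0, 0, 0, -0.3, -1, 0, 0.2], [0, 0, 0, -0.3, -1, 0, 0.2], [0, 0, 0, -0.3, -1, 0, 0.2], [0, 0, 0, -0.3, -1, 0, 0.2], [0, 0, 0, -0.3, -1, 0, 0.2], [0, 0, 0, -0.3, -1, 0, 0.2], [0, 0, 0, -0.3, -1, 0, 0.2], [0, 0, 0, -0.26, -1, 0, 0.2]]])

```text
time: 17.0
position: [0.4394, -0.1223, 0.1216]
tool_rot: [-0.001, -3.141, 0.0]
force: [0.9, 0.6, -0.2]
opening: 0.0511
grip_force: 0.0
```

>>> carry_out(rows=[[[0, 0, 0, 0, 0, 0, 0.2], [0, 0, 0, 0, 0, -1, 0.2], [0, 0, 0, 0, 0, -1, 0.2], [0, 0, 0, 0, 0, -1, 0.2], [0, 0, 0, 0, 0, -1, 0.2], [0, 0, 0, 0, 0, -1, 0.2], [0, 0, 0, 0, 0, -0.4, 0.2], [0, 0, 0, 0, 0, 0, 0.2], [0, 0, 0, 0, 0, 0, 0.2]]])

```text
time: 18.12
position: [0.4413, -0.1208, 0.0146]
tool_rot: [-0.001, 3.14, -0.001]
force: [-0.1, -0.1, 0.3]
opening: 0.0512
grip_force: 0.0
```

>>> carry_out(rows=[[[0, 0, 0, 0, -0.02, 0, -0.2], [0, 0, 0, 0, 0, 0, -0.4], [0, 0, 0, 0, 0, 0, -1], [0, 0, 0, 0, 0, 0, -1], [0, 0, 0, 0, 0, 0, -1], [0, 0, 0, 0, 0, 0.1, -1], [0, 0, 0, 0.04, 0, 0, -1], [0, 0, 0, 0, 0, -0.1, -1], [0, 0, 0, 0, 0, -0.01, -1], [0, 0, 0, 0, 0, 0, -1]]], newtons=20)

```text
time: 19.38
position: [0.4415, -0.121, 0.0143]
tool_rot: [0.001, -3.141, -0.0]
force: [-3.3, 1.6, 8.7]
opening: 0.0233
grip_force: 20.4
```

>>> carry_out(rows=[[[0, 0, 0, 0, 0, 0, -0.2], [0, 0, 0, 0, 0, 0, 0.1], [0, 0, 0, 0, 0, 0, 0.4], [0, 0, 0, 0, 0, 0, 0.4], [0, 0, 0, 0, 0, 0.5, 0.4], [0, 0, 0, 0, 0, 1, 0.4], [0, 0, 0, 0, 0, 1, 0.4], [0, 0, 0, 0, 0, 1, 0.4], [0, 0, 0, 0.6, 0, 1, 0.4], [0, 0, 0, 1, 0, 1, 0.4], [0, 0, 0, 1, 0, 0, 0.4], [0, 0, 0, 1, 0, 0, 0.4]]])

```text
time: 20.88
position: [0.5145, -0.1211, 0.1249]
tool_rot: [-0.001, 3.14, -0.001]
force: [-0.2, -0.7, -0.5]
opening: 0.0599
grip_force: 0.0
```

```bash
python3 -c "
from h import *
placed(24,(.440,-.119),cams=('scene',))"
```

```text
24 scene [ 0.4418 -0.116 ] 0.22 off mm [1.8 3. ]
```

>>> carry_out(rows=[[[0, 0, 0, 0.95, -0.07, 0, 0.5], [0, 0, 0, 0.95, -0.07, 0, 0.5], [0, 0, 0, 0.95, -0.07, 0, 0.5], [0, 0, 0, 0.95, -0.07, 0, 0.5], [0, 0, 0, 0.95, -0.07, 0, 0.5], [0, 0, 0, 0.93, -0.07, 0, 0.5], [0, 0, 0, 0, 0, -0.8, 0.5], [0, 0, 0, 0, 0, -0.8, 0.5], [0, 0, 0, 0, 0, -0.8, 0.5], [0, 0, 0, 0, 0, -0.8, 0.5], [0, 0, 0, 0, 0, 0, 0.5], [0, 0, 0, 0, 0, 0, 0.5]]])

```text
time: 22.48
position: [0.6273, -0.1295, 0.0598]
tool_rot: [-0.001, 3.141, -0.0]
force: [-0.2, -0.7, 0.0]
opening: 0.0639
grip_force: 0.0
```

>>> carry_out(rows=[[[0, 0, 0, 0.02, 0, -0.16, 0.3], [0, 0, 0, 0, 0, 0, 0.1], [0, 0, 0, 0, 0, 0, -0.1], [0, 0, 0, 0, 0, 0, -0.6], [0, 0, 0, 0, 0, 0, -0.6], [0, 0, 0, 0, 0, 0, -0.6], [0, 0, 0, 0, 0, 0, -0.6], [0, 0, 0, 0, 0, 0, -0.6]]], newtons=40)

```text
time: 23.48
position: [0.6279, -0.1295, 0.057]
tool_rot: [-0.001, 3.141, -0.0]
force: [-0.2, -0.6, 5.7]
opening: 0.0366
grip_force: 40.2
```

>>> carry_out(rows=[[[0, 0, 0, 0, 0, 0.4, -0.6], [0, 0, 0, 0, 0, 0.8, -0.6], [0, 0, 0, 0, 0, 0.8, -0.6], [0, 0, 0, -0.95, 0.95, 0.5, -0.6], [0, 0, 0, -0.95, 0.95, 0, -0.6], [0, 0, 0, -0.95, 0.95, 0, -0.6], [0, 0, 0, -0.95, 0.95, 0, -0.6], [0, 0, 0, -0.95, 0.95, 0, -0.6], [0, 0, 0, -0.95, 0.95, 0, -0.6], [0, 0, 0, -0.95, 0.95, 0, -0.6], [0, 0, 0, -0.95, 0.95, 0, -0.6], [0, 0, 0, -0.58, 0.88, 0, -0.6]]])

```text
time: 24.98
position: [0.4634, 0.0409, 0.1072]
tool_rot: [-0.001, 3.14, -0.0]
force: [0.4, 0.5, -0.3]
opening: 0.0368
grip_force: 40.1
```

>>> carry_out(rows=[[[0, 0, 0, 0, 0, -1, -0.6], [0, 0, 0, 0, 0, -1, -0.6], [0, 0, 0, 0, 0, -1, -0.6], [0, 0, 0, 0, 0, -0.8, -0.6], [0, 0, 0, 0, 0, 0, -0.6], [0, 0, 0, 0, 0, 0, -0.6]]])

```text
time: 25.72
position: [0.4645, 0.0402, 0.031]
tool_rot: [-0.001, 3.14, -0.0]
force: [0.9, 0.9, -0.0]
opening: 0.0368
grip_force: 40.1
```

```bash
python3 -c "
from h import *
placed(24,(.440,-.119))
placed(52,(.628,-.131),.026)
"
```

```text
24 scene [ 0.4419 -0.1173] 0.11 off mm [1.9 1.7]
top no mask
52 scene [ 0.6296 -0.1282] 0.08 off mm [1.6 2.8]
52 top [ 0.6277 -0.1296] 0.04 off mm [-0.3  1.4]
```

>>> carry_out(rows=[[[0, 0, 0, -0.01, 0, -0.4, -0.6], [0, 0, 0, 0, 0, -0.3, -0.6], [0, 0, 0, 0, 0, -0.2, -0.6], [0, 0, 0, 0, 0, -0.08, -0.6], [0, 0, 0, 0, 0, 0, -0.6], [0, 0, 0, 0, 0, 0, -0.6]]])

```text
time: 26.88
position: [0.4637, 0.0402, 0.0109]
tool_rot: [-0.001, 3.142, -0.0]
force: [-2.0, 0.1, 3.6]
opening: 0.0365
grip_force: 40.3
```

>>> carry_out(rows=[[[0, 0, 0, 0, 0, 0, -0.1], [0, 0, 0, 0, 0, 0, 0.2], [0, 0, 0, 0, 0, 0, 0.5], [0, 0, 0, 0, 0, 0, 0.5], [0, 0, 0, 0, 0, 0.5, 0.5], [0, 0, 0, 0, 0, 1, 0.5], [0, 0, 0, 0, 0, 1, 0.5], [0, 0, 0, 0, 0, 1, 0.5], [0, 0, 0, 0.5, -0.5, 1, 0.75], [0, 0, 0, 1, -1, 0.5, 0.75], [0, 0, 0, 1, -1, 0, 0.75], [0, 0, 0, 1, -1, 0, 0.75]]])

```text
time: 28.38
position: [0.5346, -0.0305, 0.1119]
tool_rot: [-0.001, 3.14, -0.0]
force: [-0.4, 0.1, 0.7]
opening: 0.0748
grip_force: 0.0
```

>>> carry_out(rows=[[[0, 0, 0, 1, -1, 0, 0.75], [0, 0, 0, 1, -1, 0, 0.75], [0, 0, 0, 1, -1, 0, 0.75], [0, 0, 0, 1, -1, 0, 0.75], [0, 0, 0, 0.73, -1, -0.5, 0.75], [0, 0, 0, 0, 0, -1, 0.75], [0, 0, 0, 0, 0, -1, 0.75], [0, 0, 0, 0, 0, -0.8, 0.75], [0, 0, 0, 0, 0, 0, 0.75], [0, 0, 0, 0, 0, 0, 0.75]]])

```text
time: 29.62
position: [0.6284, -0.1296, 0.0451]
tool_rot: [-0.002, 3.141, -0.0]
force: [0.1, 0.0, 0.8]
opening: 0.0744
grip_force: 0.0
```

```bash
python3 -c "
from h import *
placed(38,(.4655,.042))
"
```

```text
38 scene [0.4657 0.0447] 0.23 off mm [0.2 2.7]
top no mask
```

>>> carry_out(rows=[[[0, 0, 0, 0, -0.05, -0.5, 0.75], [0, 0, 0, 0, 0, -0.33, 0.7], [0, 0, 0, 0, 0, 0, 0.5], [0, 0, 0, 0, 0, 0, 0.3], [0, 0, 0, 0, 0, 0, -0.2], [0, 0, 0, 0, 0, 0, -0.2], [0, 0, 0, 0, 0, 0, -0.2], [0, 0, 0, 0, 0, 0, -0.2], [0, 0, 0, 0, 0, 0, -0.2]]], newtons=50)

```text
time: 30.95
position: [0.6286, -0.1309, 0.0285]
tool_rot: [-0.001, 3.141, -0.0]
force: [0.8, 0.6, 2.3]
opening: 0.0505
grip_force: 52.5
```

>>> carry_out(rows=[[[0, 0, 0, 0, 0, 0.4, -0.2], [0, 0, 0, 0, 0, 0.8, -0.2], [0, 0, 0, 0, 0, 0.9, -0.2], [0, 0, 0, -0.95, -0.9, 0.9, -0.2], [0, 0, 0, -0.95, -0.9, 0, -0.2], [0, 0, 0, -0.95, -0.9, 0, -0.2], [0, 0, 0, -0.95, -0.9, 0, -0.2], [0, 0, 0, -0.95, -0.9, 0, -0.2], [0, 0, 0, -0.95, -0.9, 0, -0.2], [0, 0, 0, -0.95, -0.9, 0, -0.2], [0, 0, 0, -0.95, -0.9, 0, -0.2], [0, 0, 0, -0.85, -1, 0, -0.2]]])

```text
time: 32.45
position: [0.4589, -0.2956, 0.0896]
tool_rot: [-0.001, 3.14, -0.002]
force: [0.1, -0.8, -1.2]
opening: 0.0507
grip_force: 52.3
```

>>> carry_out(rows=[[[0, 0, 0, 0, 0, 0, -0.2], [0, 0, 0, 0, 0, -1, -0.2], [0, 0, 0, 0, 0, -1, -0.2], [0, 0, 0, 0, 0, -1, -0.2], [0, 0, 0, 0, 0, -0.4, -0.2], [0, 0, 0, 0, 0, 0, -0.2], [0, 0, 0, 0, 0, 0, -0.2]]])

```text
time: 33.33
position: [0.4598, -0.2952, 0.0207]
tool_rot: [-0.001, 3.141, -0.001]
force: [0.3, 0.2, -1.5]
opening: 0.0506
grip_force: 52.3
```

```bash
python3 -c "
from h import *
placed(38,(.4655,.042),save='pics/d1.png')
placed(24,(.440,-.119))
placed(66,(.628,-.131),0)
"
```

```text
38 scene [0.466  0.0457] 0.14 off mm [0.5 3.7]
38 top [0.4647 0.0415] 0.09 off mm [-0.8 -0.5]
24 scene [ 0.442  -0.1153] 0.28 off mm [2.  3.7]
24 top [ 0.4401 -0.1201] 0.07 off mm [ 0.1 -1.1]
scene no mask
66 top [ 0.6286 -0.1283] 0.05 off mm [0.6 2.7]
```

View pics/d1.png

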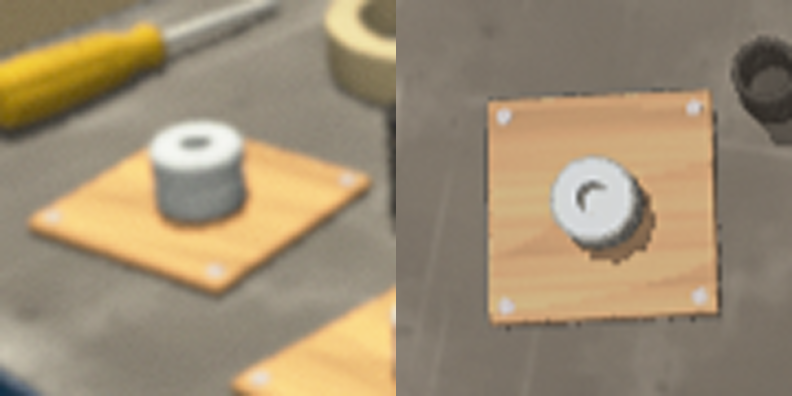

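Both placed discs sit centred on their boards (left (197,170), right (597,203)), with no black showing. Top-camera fits agree with the marks within 0.5 mm, and now the 52 needs +1.5 mm in y.

>>> carry_out(rows=[[[0, 0, 0, 0, 0.07, 0, -0.2], [0, 0, 0, 0, 0, -0.3, -0.2], [0, 0, 0, 0, 0, -0.2, -0.2], [0, 0, 0, 0, 0, -0.11, -0.2], [0, 0, 0, 0, 0, 0, -0.2], [0, 0, 0, 0, 0, 0, -0.2]]])

```text
time: 34.67
position: [0.4592, -0.2934, 0.0085]
tool_rot: [0.001, -3.141, -0.001]
force: [-2.6, 1.8, 5.5]
opening: 0.0508
grip_force: 52.8
```

>>> carry_out(rows=[[[0, 0, 0, 0, 0, 0, 0.3], [0, 0, 0, 0, 0, 0, 0.6], [0, 0, 0, 0, 0, 0, 0.75], [0, 0, 0, 0, 0, 0, 0.75], [0, 0, 0, 0, 0, 0.5, 0.75], [0, 0, 0, 0, 0, 1, 0.75], [0, 0, 0, 0, 0, 1, 1], [0, 0, 0, 0, 0, 1, 1], [0, 0, 0, 0.47, 0.2, 0, 1], [0, 0, 0, 1, 1, 0, 1], [0, 0, 0, 1, 1, 0, 1], [0, 0, 0, 1, 1, 0, 1]]])

```text
time: 36.17
position: [0.5292, -0.2282, 0.0771]
tool_rot: [0.001, -3.141, -0.001]
force: [0.9, -0.4, -0.5]
opening: 0.0854
grip_force: 0.0
```

>>> carry_out(rows=[[[0, 0, 0, 1, 1, 0, 1], [0, 0, 0, 1, 1, 0, 1], [0, 0, 0, 1, 1, 0, 1], [0, 0, 0, 1, 1, 0, 1], [0, 0, 0, 1, 1, 0, 1], [0, 0, 0, 0, 0, -0.5, 1], [0, 0, 0, 0, 0, -0.5, 1], [0, 0, 0, 0, 0, -0.5, 1], [0, 0, 0, 0, 0, -0.5, 1], [0, 0, 0, 0, 0, 0, 1], [0, 0, 0, 0, 0, 0, 1]]])

```text
time: 37.55
position: [0.6287, -0.1297, 0.0381]
tool_rot: [-0.0, 3.141, -0.0]
force: [-0.1, 0.4, 0.6]
opening: 0.0855
grip_force: 0.0
```

Run:
```python
from h import *
placed(52,(.4595,-.292))
p=imaging.read_camera("scene"); t=np.array(bot.read_state()["position"]); u,v=map(int,proj(p,t))
cv2.imwrite("pics/e1.png",cv2.resize(p["image"][v-70:v+50,u-80:u+80],None,fx=5,fy=5,interpolation=cv2.INTER_CUBIC))
```

```text
52 scene [ 0.4592 -0.2907] 0.07 off mm [-0.3  1.3]
52 top [ 0.4591 -0.292 ] 0.08 off mm [-0.4 -0. ]
```

View pics/e1.png

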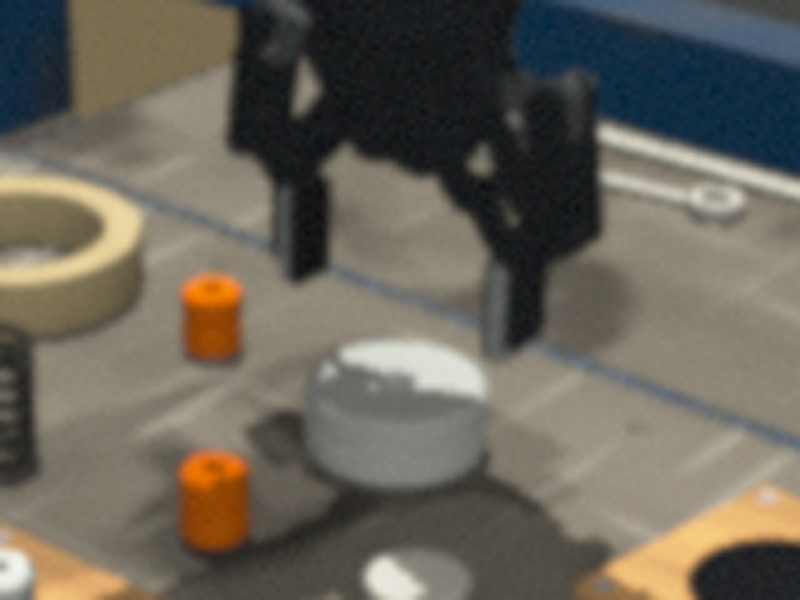

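The fingers ((300,230), (515,300)) straddle the 66 disc at (398,410) evenly. Descend and grip.

>>> carry_out(rows=[[[0, 0, 0, 0, 0, -0.6, 1], [0, 0, 0, 0, 0, -0.6, 1], [0, 0, 0, 0, 0, -0.4, 1], [0, 0, 0, 0, 0, -0.15, 1], [0, 0, 0, 0, 0, 0, 0.8], [0, 0, 0, 0, 0, 0, 0.6], [0, 0, 0, 0, 0, 0, 0.2], [0, 0, 0, 0, 0, 0, 0.2], [0, 0, 0, 0, 0, 0, 0.2], [0, 0, 0, 0, 0, 0, 0.2]]], newtons=60)

```text
time: 39.05
position: [0.6295, -0.1296, 0.0041]
tool_rot: [-0.001, 3.14, -0.001]
force: [-0.0, 0.5, 5.7]
opening: 0.0642
grip_force: 67.1
```

>>> carry_out(rows=[[[0, 0, 0, 0, 0, 0.3, 0.2], [0, 0, 0, 0, 0, 0.6, 0.2], [0, 0, 0, 0, 0, 0.6, 0.2], [0, 0, 0, 0, -0.9, 0.5, 0.2], [0, 0, 0, 0, -0.9, 0, 0.2], [0, 0, 0, 0, -0.9, 0, 0.2], [0, 0, 0, 0, -0.9, 0, 0.2], [0, 0, 0, 0, -0.9, 0, 0.2], [0, 0, 0, 0, -0.9, 0, 0.2], [0, 0, 0, 0, -0.9, 0, 0.2], [0, 0, 0, 0, -0.9, 0, 0.2], [0, 0, 0, 0, -0.95, 0, 0.2]]])

```text
time: 40.55
position: [0.6286, -0.2935, 0.0429]
tool_rot: [0.001, -3.142, -0.0]
force: [0.4, -0.0, -2.7]
opening: 0.0642
grip_force: 66.5
```

>>> carry_out(rows=[[[0, 0, 0, 0, 0, 0, 0.2], [0, 0, 0, 0, 0, -0.7, 0.2], [0, 0, 0, 0, 0, -0.5, 0.2], [0, 0, 0, 0, 0, 0, 0.2], [0, 0, 0, 0, 0, 0, 0.2]]])

```text
time: 41.18
position: [0.6287, -0.292, 0.0187]
tool_rot: [0.002, -3.141, -0.0]
force: [-0.4, -0.1, -2.4]
opening: 0.064
grip_force: 66.7
```

>>> carry_out(rows=[[[0, 0, 0, 0, -0.03, -0.2, 0.2], [0, 0, 0, 0, 0, -0.15, 0.2], [0, 0, 0, 0, 0, -0.08, 0.2], [0, 0, 0, 0, 0, 0, 0.2], [0, 0, 0, 0, 0, 0, 0.2]]])

```text
time: 41.8
position: [0.6286, -0.293, 0.0103]
tool_rot: [-0.001, 3.142, -0.0]
force: [-0.6, 0.4, -2.7]
opening: 0.0639
grip_force: 66.7
```

>>> carry_out(rows=[[[0, 0, 0, 0, 0, -0.05, 0.2], [0, 0, 0, 0, 0, 0, 0.2], [0, 0, 0, 0, 0, 0, 0.2]]])

```text
time: 42.18
position: [0.6288, -0.2931, 0.0101]
tool_rot: [-0.001, 3.141, -0.0]
force: [-2.1, 1.2, 4.3]
opening: 0.0639
grip_force: 67.2
```

Contact made. Release and retreat toward the side, clear of the boards.

>>> carry_out(rows=[[[0, 0, 0, 0, 0, 0, 0.7], [0, 0, 0, 0, 0, 0, 1], [0, 0, 0, 0, 0, 0, 1], [0, 0, 0, 0, 0, 0, 1], [0, 0, 0, 0, 0, 0.5, 1], [0, 0, 0, 0, 0, 1, 1], [0, 0, 0, 0, 0, 1, 1], [0, 0, 0, 0, 0, 1, 1], [0, 0, 0, 0, 0.5, 1, 1], [0, 0, 0, 0, 1, 1, 1], [0, 0, 0, 0, 1, 0.5, 1], [0, 0, 0, 0, 1, 0, 1]]])

```text
time: 43.68
position: [0.629, -0.2212, 0.1304]
tool_rot: [-0.002, 3.14, -0.001]
force: [0.2, -0.3, 0.8]
opening: 0.0855
grip_force: 0.0
```

>>> carry_out(rows=[[[0, 0, 0, 0, 1, 0, 1], [0, 0, 0, 0, 1, 0, 1], [0, 0, 0, 0, 1, 0, 1], [0, 0, 0, 0, 1, 0, 1], [0, 0, 0, 0, 1, 0, 1], [0, 0, 0, 0, 1, 0, 1], [0, 0, 0, 0, 1, 0, 1], [0, 0, 0, 0, 1, 0, 1], [0, 0, 0, 0, 1, 0, 1], [0, 0, 0, 0, 1, 0, 1], [0, 0, 0, 0, 1, 0, 1], [0, 0, 0, 0, 1, 0, 1]]])

```text
time: 45.18
position: [0.6286, 0.0183, 0.1293]
tool_rot: [-0.001, 3.142, -0.0]
force: [0.1, -0.4, 0.5]
opening: 0.0855
grip_force: 0.0
```

>>> carry_out(rows=[[[0, 0, 0, -0.2, 1, 0, 1], [0, 0, 0, -0.2, 1, 0, 1], [0, 0, 0, -0.2, 1, 0, 1], [0, 0, 0, -0.2, 1, 0, 1], [0, 0, 0, -0.2, 1, 0, 1], [0, 0, 0, -0.2, 1, 0, 1], [0, 0, 0, -0.2, 1, 0, 1], [0, 0, 0, -0.2, 1, 0, 1], [0, 0, 0, -0.2, 1, 0, 1], [0, 0, 0, -0.2, 1, 0, 1], [0, 0, 0, -0.2, 1, 0, 1], [0, 0, 0, 0, 0, 0, 1]]])

```text
time: 46.68
position: [0.5842, 0.2385, 0.1293]
tool_rot: [-0.004, 3.142, -0.0]
force: [0.6, 0.2, -0.5]
opening: 0.0856
grip_force: 0.0
```

Run:
```python
from h import *
for s,m in{24:(.4397,-.1199),38:(.4647,.041),52:(.4591,-.2924),66:(.628,-.2916)}.items(): placed(s,m,cams=("top",))
p=imaging.read_camera("top")
for l in("spring_mid","tappet_mid"): print(l,[(round(r["conf"],2),np.round(r["at"],3)) for r in imaging.recognise(p,l)][:2])
cv2.imwrite("pics/f1.png",cv2.resize(p["image"][110:305,160:430],None,fx=2.6,fy=2.6,interpolation=cv2.INTER_CUBIC))
```

```text
top no mask
38 top [0.4642 0.0416] 0.11 off mm [-0.5  0.6]
52 top [ 0.4583 -0.2929] 0.05 off mm [-0.8 -0.5]
66 top [ 0.6263 -0.2924] 0.06 off mm [-1.7 -0.8]
spring_mid [(0.62, array([ 0.524, -0.026,  0.035]))]
tappet_mid [(0.67, array([ 0.529, -0.216,  0.024]))]
```

View pics/f1.png

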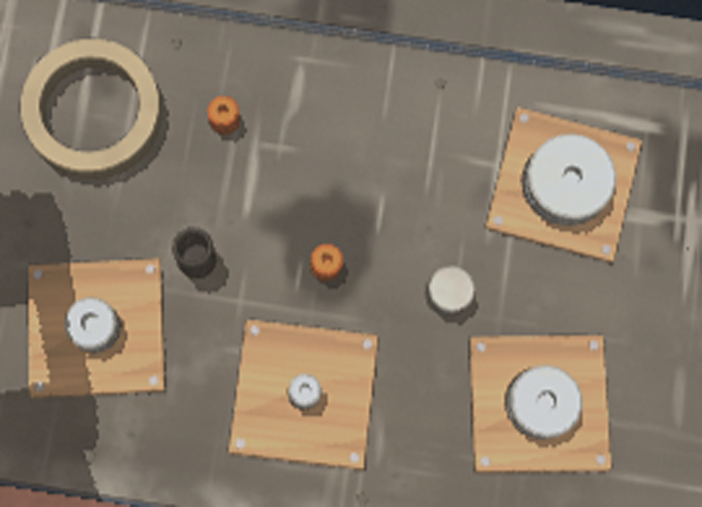

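The top view shows all four discs centred on their boards: 24 at (305,391), 38 at (93,325), 52 at (545,402) and 66 at (571,178). The spring (194,252) and the tappet (452,290) have not moved. Handing in.

```bash
python3 -c "
from workcell import bot
print(bot.close_job())"
```

```text
the job is handed in; nothing more can be done
None
```

I took the stack apart from the top down and set all four discs flat on their matching marks, each within about 2 mm of centre by the top camera; I regripped the 24 mm disc once to centre it. The spring and tappet were not moved, and the job was handed in at about 47 s.

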